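# Light the bench magnifier and hold its focus at the fourth click

### The arm

A 7-joint arm with a two-finger parallel gripper is mounted at the origin on the work surface. World frame = base frame: x ahead of the robot, y to its left, z up, the work surface at z = 0. Lengths are in mm, angles in rad, forces in N, time in s.
With the tool pointing down it reaches from about 350 to 900 mm from the base axis. Payload 8.1 kg.
Tool frame: the origin (TCP) lies between the finger pads; the fingertips stand 11 mm ahead of it and the grasp point (between the pads) lies 8 mm behind it; z points along the fingers, y is the direction in which the jaws open and shut (so a half turn about z gives the same grasp; the last joint's range is limited). The gripper opens to 85 mm and grips with 20 to 120 N. Pads are 22 mm wide; open, the fingers measure 114 mm over their backs; the gripper's body (76 mm by 85 mm) begins 54 mm behind the grasp point. The pads swing forward as they close: fully open they stand 13 mm farther back than shut.
Start: joints at [-1.336, 0.434, 0.025, 1.573, -0.012, 1.134, -0.075], TCP at [207.16, 589.683, 242.323] pointing down, gripper open.
Joint ranges: [-2.62, 2.62], [-0.44, 2.09], [-1.27, 1.32], [0.08, 2.57], [-1.32, 4.46], [0.12, 2], [-2.74, 2.74]. Speed limits (rad/s): [2.22, 2.22, 3.01, 3.01, 3.14, 3.14, 3.14].

### API

Orientations are given as a rotation vector (axis times angle).
In Python, from workcell import * gives the robot as it stands.
- The arm moves only by the tool send_rows, never from a script. Its argument "plan" is a list that holds one entry, the list of rows, each a list of 7 numbers: the shift along the tool's x, y, z in mm, then the turn, a rotation vector about the tool's x, y, z in degrees, then the closure, from -1 (fully open) to 1 (shut), so that 0 is half open. A call has 1 to 12 rows; each row shifts and turns the pose as measured when the row begins, along the tool's axes as they then stand; what a row does not reach is not made up. A row lasts 1/10 s, in which the tool goes at most 50 mm and 8.59 degrees, less where a joint would pass 70% of its speed; a pose out of reach is approached as far as the arm can. A call with a gripper value outside its range is refused whole. The fingers move at their own pace and stop on an object; "grip_force" is the grip in N (left out, the last holds). Time passes only in rows, so rows that do not move let the fingers close. It gives the time, the measured TCP pose, the force and the opening at its end, in the units of the state.
- observe(): the state, without advancing time (a new reading comes with each control period).
- camera(name): name is "scene" or "top"; returns a dict with "image" (480x640x3 uint8, red, green, blue), "fx", "fy", "cx", "cy" (pixels), "xyz" and "rotation" of the camera in the world. Camera axes: x right, y down, z forward; pixel columns grow to the right and rows downward; lengths in mm; the calibration is good to about 2 mm. A picture is of the moment at which its call begins. There is no depth.
- sign_off(): hands the job in, once; it reports no verdict.
Trained networks look in a picture, given as the dict that the camera call returned (one of the last four; its "shot" number tells which), for a name from the list of things; names that differ only in an ending like _2 or _b are one class to them, and where a whole thing is asked for, a point or a joint stands for the part that bears it (a point fixed in the world has none). Each returns a list of dicts, best first, with "score" (0 to 1); they miss things now and then, are a little off and sometimes report something else, mostly with a low value. They report only what shows in the picture. A call takes as long as a camera call.
- regions_of(label, picture): "pixels" (480x640 bool, what is visible of it) and "centre" ([column, row] in pixels, amid what is visible of it).
The state is a dict: "time_s": time; "joint_positions": joint angles; "dq": joint speeds; "effort": joint torques, N m; "position": TCP position; "orientation": TCP orientation; "ft_force": force on the tool from outside, world axes, zero at the start; "moment": the same for the moment, N m; "finger_gap": opening from 0.0 (shut) to 1.0 (fully open).
Only numpy, scipy, OpenCV 4.12 (cv2) and the standard library are available. Lean on these libraries where they do the work, as an engineer would, in place of code of your own. Each camera call takes 0.05 s, during which the arm holds its last target.

### The job

Before moving the focus lever, switch on the magnifier's lamp by flipping the toggle on the grey switch box over from the robot's side to the far side. Then advance the magnifier's focus lever (the arm with the upright post, on the column) from its rest stop, anticlockwise seen from above, by exactly four clicks, never going over into the fifth, and finish while holding it there: it springs back if let go, so the program ends with the gripper still holding the lever at the fourth click. Leave the model truck, the pen mug and the paint jar where they are.

Things in the scene. Friction and masses are not known exactly. Their poses are not given: they have to be found in the camera images.
- switch_box: fixed grey box carrying the lamp toggle, 110 (x) x 60 (y) x 34 mm tall; origin at the centre of its underside; its x axis points from the off side to the on side (roughly away from the robot, yaw up to 0.4 rad either way). It stands left or right of the magnifier, the pen mug on the other side
- toggle_hinge (a point): centre of the toggle's hinge, which runs along the box's y axis over its centre, 32 mm above the table, in a steel barrel 22 mm thick and 30 mm long (top 43 mm above the table)
- toggle_tip (a point): centre of the toggle's black ball (20 mm diameter), at the end of a 9 mm steel rod, 65 mm from the hinge; 89 mm above the table in both end positions, 97 mm when upright
- lamp_toggle (a joint): toggle angle, rad: 0 = off (leans 0.5 rad from upright towards the box's -x), 1.0 = on (leans as far towards +x). Over-centre: up to about 2 N at the ball until upright (0.5), then it snaps to the far end by itself and stays
- focus_stand: fixed magnifier stand; origin on the table under the axis of its steel column (18 mm diameter, 220 mm tall), about which the focus lever turns. Round foot 110 mm diameter, 30 mm tall; a platform 120 mm wide, 15 mm thick runs 220 mm along the stand's +x (away from the robot, yaw up to 0.3 rad either way)
- lens_center (a point): centre of the round lens (about 100 mm across), 115 mm from the column axis along the stand's +x, 150 mm above the table at rest; it rises 3 mm with each click
- focus_grip (a point): point on the axis of the upright black post at the free end of the focus lever, to be gripped or pushed: post 14 mm diameter, from 60 to 118 mm above the table, this point at 93 mm, 120 mm from the column axis. The lever arm below it is a flat steel bar 14 mm wide, 52 to 60 mm above the table
- focus_lever (a joint): lever angle, rad, anticlockwise from above positive. 0 = rest stop, where it starts: the arm points from the column to the stand's -x (the robot) turned 0.45 towards +y. A click each 0.16 (19 mm at the post): the fourth at 0.64; end stop 1.12. A spring (3 to 4.5 N at the post) runs it back if let go; see focus_pivot for the feel of a click
- focus_pivot (a point): point on the column axis at lever height, 56 mm above the table. Feel of a click, as force at the post: resistance swells about 2 N above average a quarter of the way from one click to the next, falls about 2 N below it at three quarters, and in the click itself is average and rising; the lever never snaps forward
- model_truck: small model pick-up truck, 100 x 44 x 45 mm, standing loose on the platform under the lens; origin at the centre of its underside; leave alone
- pen_mug: white mug with pens, loose, 76 mm diameter, 90 mm tall (pens to 150 mm); origin at the centre of its underside; leave alone
- paint_jar: small paint jar, loose, 44 mm diameter, 50 mm tall; origin at the centre of its underside; leave alone

How it is judged:
By the outcome, as a careful person would: the job done as asked, in the order asked, and still so for the second after the job is handed in, while the arm keeps its last pose, push and grip.
It also fails if it takes over 64 s, if anything falls off the work surface, if the arm or the gripper's body presses on something with over 40 N, if the wrist force passes 120 N, or if a joint passes its speed limit or range.

## Working session

There is one attempt and no reset: what is moved stays moved. The work goes in short steps, Python scripts to look and compute and a tool call to move; the robot and the scene stay as the last step left them, time stands still between calls to the robot, and variables do not carry over. Pictures are saved under pics/ and viewed, and the job is handed in when it is done.

Besides the shell and the picture viewer there is one more tool, called after "Emit:" as a command line: name --argument value ..., lists and objects as JSON in quotes. send_rows: Moves the arm, as the interface text tells. Its arguments: {"type":"object","properties":{"plan":{"type":"array"},"grip_force":{"type":"number"}},"required":["plan"]}

```bash
mkdir -p pics; cat > h.py <<'E'
from workcell import *
import numpy as np, cv2
from scipy.spatial.transform import Rotation as R
def save(p,n): cv2.imwrite('pics/'+n+'.png',p['image'][:,:,::-1])
def ray(p,uv):
    d=np.array([(uv[0]-p['cx'])/p['fx'],(uv[1]-p['cy'])/p['fy'],1]);return np.array(p['xyz']),np.array(p['rotation']).reshape(3,3)@d
def atz(p,uv,z):
    o,d=ray(p,uv);return o+d*(z-o[2])/d[2]
def proj(p,X):
    c=np.array(p['rotation']).reshape(3,3).T@(np.array(X)-np.array(p['xyz']));return [p['fx']*c[0]/c[2]+p['cx'],p['fy']*c[1]/c[2]+p['cy']]
def tri(p,a,q,b):
    o1,d1=ray(p,a);o2,d2=ray(q,b);d1/=np.linalg.norm(d1);d2/=np.linalg.norm(d2)
    t=np.linalg.lstsq(np.stack([d1,-d2],1),o2-o1,rcond=None)[0]
    A=o1+t[0]*d1;B=o2+t[1]*d2;return (A+B)/2,np.linalg.norm(A-B)
E
cat > a.py <<'E'
from h import *
np.set_printoptions(precision=2,suppress=True)
s=camera('scene');t=camera('top');save(s,'s0');save(t,'t0')
print(observe())
for p in(s,t): print(p['xyz'],p['rotation'],p['fx'],p['cx'],p['cy'],p['image'].shape)
for n in['switch_box','toggle_hinge','toggle_tip','focus_stand','lens_center','focus_grip','focus_lever','model_truck','pen_mug','paint_jar']:
    for nm,p in(('s',s),('t',t)):
        print(n,nm,[(np.round(r['centre'],1),round(r['score'],2),int(r['pixels'].sum())) for r in regions_of(n,p)[:3]])
E
python3 a.py
```

```text
{'time_s': 0.1, 'joint_positions': array([-1.34,  0.44,  0.02,  1.57, -0.01,  1.13, -0.08]), 'dq': array([-0., -0., -0., -0.,  0., -0.,  0.]), 'effort': array([  0.  , -67.18,   1.03, -31.69,   0.02,   0.01,  -0.  ]), 'position': array([207.05, 589.24, 241.61]), 'orientation': array([-0.53, -3.1 ,  0.  ]), 'ft_force': array([ 0.83, -0.48, -0.48]), 'moment': array([-0.01, -0.02, -0.07]), 'finger_gap': 0.997736970999325}
[1299.69  420.21  873.17] [-1.26 -2.24  0.95] 555.9656298217686 319.2551837869533 240.64629394928141 (480, 640, 3)
[ 390.68  -10.44 1297.14] [-2.14  2.13 -0.19] 604.3581605565997 315.18779578324853 239.58812110012752 (480, 640, 3)
switch_box s [(array([485.7, 308.6]), 0.73, 1837)]
switch_box t [(array([145. , 278.5]), 0.7, 1698)]
toggle_hinge s [(array([482.7, 308. ]), 0.63, 1841)]
toggle_hinge t [(array([147.4, 279.3]), 0.76, 1631)]
toggle_tip s [(array([498.3, 282. ]), 0.47, 182)]
toggle_tip t [(array([134.2, 290.2]), 0.46, 133)]
focus_stand s [(array([308.6, 308.5]), 0.58, 9031), (array([485.9, 307.9]), 0.56, 1892)]
focus_stand t []
lens_center s [(array([300.3, 280.3]), 0.97, 2434), (array([206.8, 176.9]), 0.47, 1631)]
lens_center t [(array([277.9, 155.5]), 0.59, 2336)]
focus_grip s [(array([355.1, 277. ]), 0.68, 856)]
focus_grip t [(array([255.1, 236. ]), 0.73, 651), (array([429.5, 203.2]), 0.39, 421)]
focus_lever s [(array([354.1, 274.5]), 0.82, 911)]
focus_lever t [(array([260.8, 238.4]), 0.89, 571)]
model_truck s [(array([291.3, 324.2]), 0.91, 1117)]
model_truck t [(array([288.4, 183.6]), 0.59, 243)]
pen_mug s [(array([207.2, 175.1]), 0.68, 1617)]
pen_mug t [(array([476.5, 283.9]), 0.72, 1489)]
paint_jar s [(array([189.2, 246.2]), 0.68, 511)]
paint_jar t [(array([432.4, 201. ]), 0.75, 378), (array([148.2, 281.4]), 0.31, 1736)]
```

```bash
sed -i "s/np.array(p\['rotation'\]).reshape(3,3)/R.from_rotvec(p['rotation']).as_matrix()/" h.py; python3 -c "
import cv2
for n in 'st':
    i=cv2.imread(f'pics/{n}0.png');cv2.imwrite(f'pics/{n}0b.png',cv2.resize(i,(800,600),interpolation=cv2.INTER_CUBIC))"
```

```text
(no output)
```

View pics/s0.png

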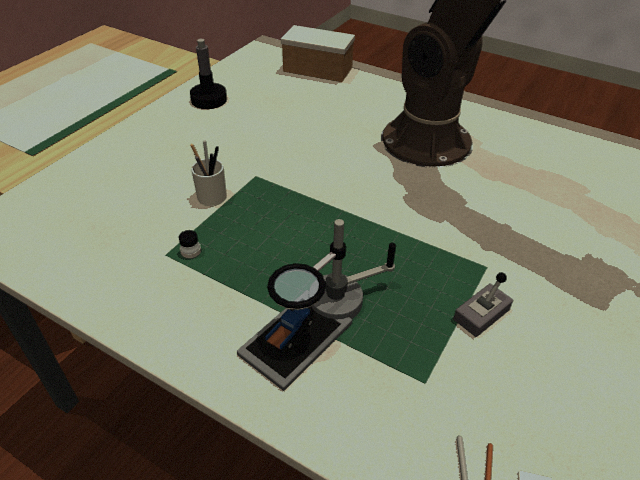

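View pics/t0.png

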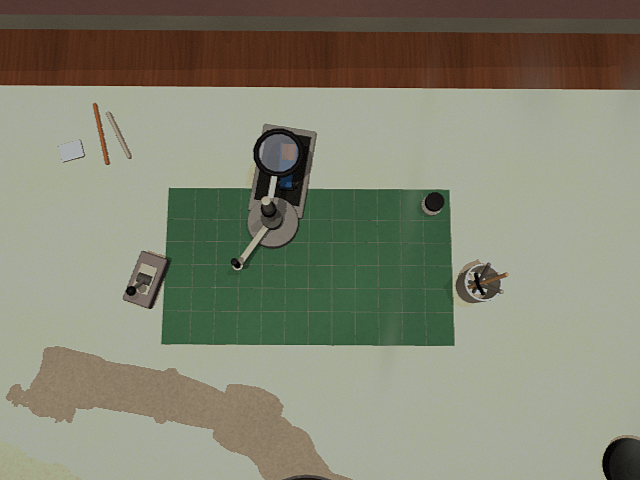

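The scene view shows the switch box at about (485,308) with its ball at (501,277), the column with its top at (339,224), and the black post from (391,246) to (390,268). The top view shows the ball at (131,291), the box corners around (145,279), and the post at (237,264). The mug and jar are on the far (-y) side.

```bash
cat > b.py <<'E'
from h import *
np.set_printoptions(precision=1,suppress=True)
s=camera('scene');t=camera('top')
print('tip',tri(s,(501.3,277.3),t,(131,291.3)))
print('tip@89',atz(t,(131,291.3),89),atz(s,(501.3,277.3),89))
print('post top',tri(s,(391.5,244.5),t,(236,263.5)))
print('post93', atz(s,(390.5,256),93),atz(t,(236.5,264),110))
print('column top',tri(s,(339.3,222),t,(266.5,202)), atz(t,(266.5,201.5),220))
print('lens',tri(s,(296.5,285.5),t,(277.5,153)))
# box via mask top
for p,n in((t,'switch_box'),):
    m=regions_of(n,p)[0]['pixels'].astype(np.uint8)
    c=max(cv2.findContours(m,0,1)[0],key=cv2.contourArea)
    r=cv2.minAreaRect(c);b=cv2.boxPoints(r);print(r,b)
    W=np.array([atz(p,q,34)[:2] for q in b]);print(W,W.mean(0),[np.linalg.norm(W[i]-W[i-1]) for i in range(4)])
def up(p,x0,y0,w,h,n):
    cv2.imwrite('pics/'+n+'.png',cv2.resize(p['image'][y0:y0+h,x0:x0+w,::-1],None,fx=8,fy=8,interpolation=cv2.INTER_CUBIC))
up(t,110,240,70,75,'tbox');up(t,220,190,90,75,'tlev')
up(s,440,260,90,75,'sbox');up(s,325,215,90,75,'slev')
E
python3 b.py
```

```text
tip (array([492.8, 352.7,  89.4]), np.float64(0.42116845431679567))
tip@89 [492.8 353.   89. ] [492.5 352.5  89. ]
post top (array([546.8, 142. , 114.2]), np.float64(0.31201183635536256))
post93 [556.5 147.   93. ] [546.4 141.4 110. ]
column top (array([646.9,  76.1, 218.3]), np.float64(0.5085849971855817)) [647.5  75.8 220. ]
lens (array([762.8,  60.8, 151. ]), np.float64(1.9185205990271983))
((146.39109802246094, 279.410888671875), (31.194093704223633, 52.99880599975586), 20.85445785522461) [[122.4 298.6]
 [141.2 249.1]
 [170.4 260.2]
 [151.5 309.7]]
[[482.1 386.6]
 [586.7 353.2]
 [563.5 290.5]
 [459.5 324.8]] [522.9 338.8] [np.float64(65.87037624068213), np.float64(109.88547004852653), np.float64(66.82251964303074), np.float64(109.52532370297791)]
```

View pics/tbox.png

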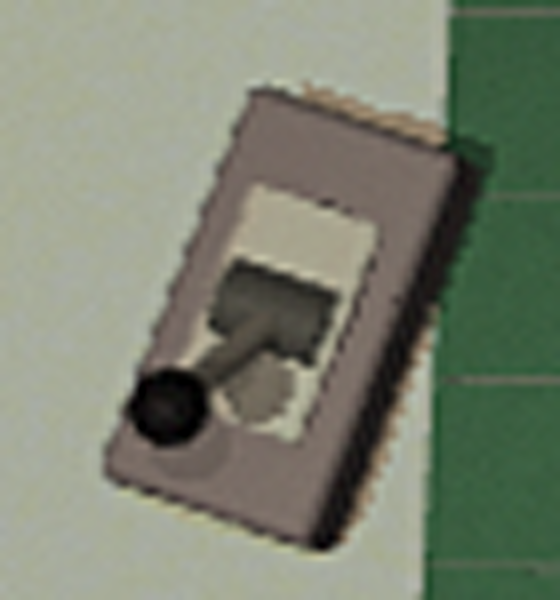

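View pics/tlev.png

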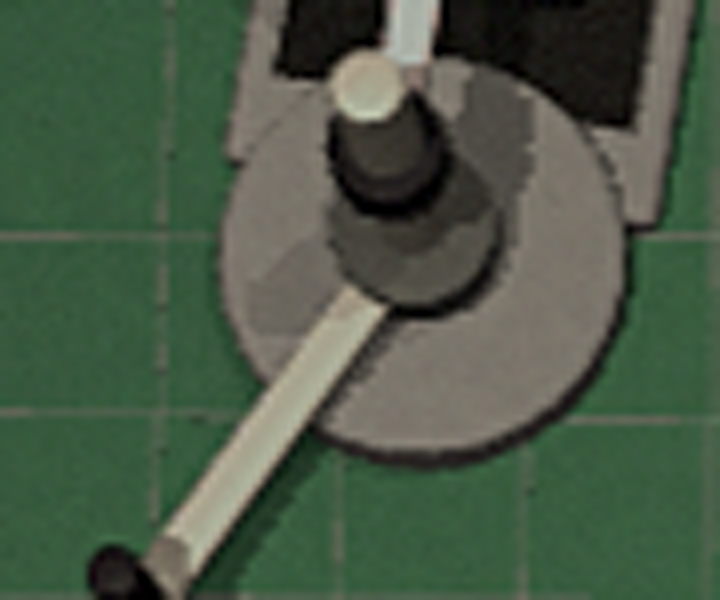

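View pics/slev.png

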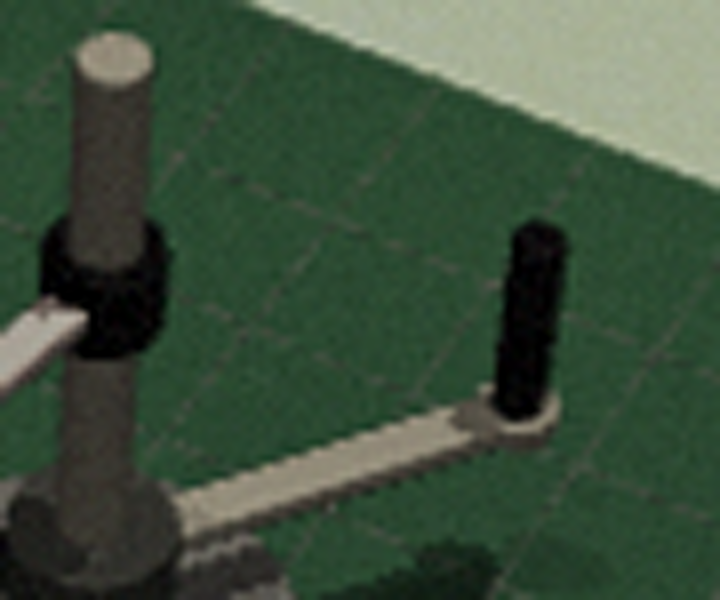

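```bash
cat > c.py <<'E'
from h import *
np.set_printoptions(precision=2,suppress=True)
s=camera('scene');t=camera('top')
c=np.array([[255,92],[455,150],[315,548],[108,475]])/8+[110-.5,240-.5]
W=np.array([atz(t,q,34)[:2] for q in c]);print('box',W,W.mean(0))
f=(W[0]+W[1]-W[2]-W[3]);print('yaw',np.arctan2(f[1],f[0]))
tip=atz(t,(130.3,290.3),89)[:2];print('tip',tip)
yaw=np.arctan2(f[1],f[0]);u=np.array([np.cos(yaw),np.sin(yaw)])
print('hinge from tip',tip+u*65*np.sin(.5),'vs box c')
post=atz(t,(234.2,261.7),118);posts=atz(s,(392.2,244),118);print('post',post,posts)
print('post base s',atz(s,(390,266),60))
col=atz(t,(265.8,200.6),220);cols=atz(s,(325-.4+115/8,215-.4+58/8),220);print('col',col,cols)
P=(post+posts)[:2]/2;C=(col+cols)[:2]/2
d=P-C;print(P,C,np.linalg.norm(d),'ang',np.arctan2(d[1],d[0]),'stand yaw',np.arctan2(d[1],d[0])-np.pi+.45)
for a in range(5):
    print(a,C+R.from_euler('z',.16*a).as_matrix()[:2,:2]@d*120/np.linalg.norm(d))
print(R.from_rotvec(observe()['orientation']).as_matrix())
E
python3 c.py
```

```text
box [[582.68 352.68]
 [567.59 299.19]
 [463.   330.47]
 [481.56 385.32]] [523.71 341.91]
yaw -0.3012867892354097
tip [494.79 354.56]
hinge from tip [524.54 345.31] vs box c
post [549.9  145.02 118.  ] [548.48 144.09 118.  ]
post base s [551.46 147.12  60.  ]
col [649.19  77.11 220.  ] [648.46  76.6  220.  ]
[549.19 144.56] [648.82  76.86] 120.45990708150728 ang 2.5447749133010658 stand yaw -0.14681774028872735
0 [549.57 144.3 ]
1 [540.09 127.62]
2 [533.39 109.65]
3 [529.64  90.84]
4 [528.94  71.68]
[[-0.94  0.33  0.  ]
 [ 0.33  0.94  0.  ]
 [ 0.    0.   -1.  ]]
```

```bash
cat > g.py <<'E'
from h import *
import sys
np.set_printoptions(precision=2,suppress=True)
def go(p,ya=None):
    o=observe();M=R.from_rotvec(o['orientation']);m=M.as_matrix()
    print('t',round(o['time_s'],2),'pos',o['position'],'F',o['ft_force'],'gap',round(o['finger_gap'],3),'yang',np.arctan2(m[1,1],m[0,1]),'z',m[:,2])
    print('tool shift',m.T@(np.array(p)-o['position']))
    if ya is not None:
        y=[np.cos(ya),np.sin(ya),0];z=[0,0,-1];x=np.cross(y,z)
        print('rot deg',np.degrees((M.inv()*R.from_matrix(np.stack([x,y,z],1))).as_rotvec()))
if __name__=='__main__':
    a=[float(v) for v in sys.argv[1:]];go(a[:3],a[3] if len(a)>3 else None)
E
python3 g.py 437 372 242 1.27
```

```text
t 1.35 pos [207.16 589.68 242.33] F [-0.47 -0.03  0.53] gap 1.002 yang 1.2328960790408914 z [ 0.  0. -1.]
tool shift [-289.   -129.18    0.32]
rot deg [ 0.   -0.   -2.13]
```

Emit:
send_rows --plan '[[[-29, -13, 0, 0, 0, -0.2, 1], [-29, -13, 0, 0, 0, -0.2, 1], [-29, -13, 0, 0, 0, -0.2, 1], [-29, -13, 0, 0, 0, -0.2, 1], [-29, -13, 0, 0, 0, -0.2, 1], [-29, -13, 0, 0, 0, -0.2, 1], [-29, -13, 0, 0, 0, -0.2, 1], [-29, -13, 0, 0, 0, -0.2, 1], [-29, -13, 0, 0, 0, -0.2, 1], [-29, -13, 0, 0, 0, -0.2, 1], [0, 0, 0, 0, 0, 0, 1]]]' --grip_force 40

```text
time_s: 2.45
position: [449.2, 368.0, 242.0]
orientation: [0.465, 3.107, 0.003]
ft_force: [0.0, -0.0, 0.4]
finger_gap: 0.006
```

```bash
python3 g.py 437 372 88 1.27
```

```text
t 2.45 pos [449.18 367.95 241.95] F [ 0.03 -0.03  0.41] gap 0.006 yang 1.2734008957544858 z [ 0.  0. -1.]
tool shift [ 12.84   0.01 153.95]
rot deg [0.11 0.   0.19]
```

Emit:
send_rows --plan '[[[13, 0, 10, 0, 0, 0, 1], [0, 0, 30, 0, 0, 0, 1], [0, 0, 35, 0, 0, 0, 1], [0, 0, 35, 0, 0, 0, 1], [0, 0, 20, 0, 0, 0, 1], [0, 0, 10, 0, 0, 0, 1], [0, 0, 0, 0, 0, 0, 1]]]'

```text
time_s: 3.15
position: [425.9, 379.2, 95.4]
orientation: [-0.452, -3.105, -0.009]
ft_force: [-0.1, 0.7, 0.3]
finger_gap: -0.0
```

```bash
python3 g.py 437 372 88 1.27; python3 -c "
from h import *
s=camera('scene');save(s,'s1')"
```

```text
t 3.15 pos [425.94 379.19  95.35] F [-0.13  0.68  0.32] gap -0.0 yang 1.2815752791790154 z [-0.    0.01 -1.  ]
tool shift [-12.68  -3.77   7.28]
rot deg [ 0.3  -0.26  0.66]
```

View pics/s1.png

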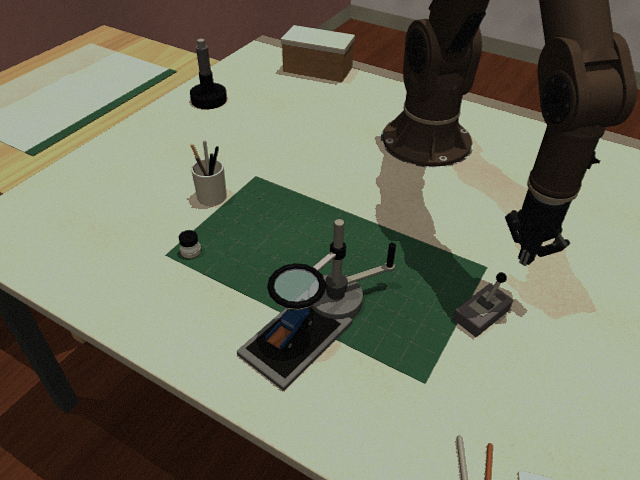

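The scene view shows the shut fingertips at (527,258), behind the ball at (501,277) on the robot side and in line with it. Next I push.

Emit:
send_rows --plan '[[[-13, -3, 7, 0, 0, 0.5, 1], [-12, 0, 0, 0, 0, 0, 1], [-10, 0, 0, 0, 0, 0, 1], [-8, 0, 0, 0, 0, 0, 1], [-8, 0, 0, 0, 0, 0, 1], [-8, 0, 0, 0, 0, 0, 1], [-8, 0, 0, 0, 0, 0, 1], [0, 0, 0, 0, 0, 0, 1]]]'

```text
time_s: 4.0
position: [497.1, 357.2, 93.2]
orientation: [0.469, 3.106, 0.021]
ft_force: [0.1, 0.6, 0.3]
finger_gap: -0.0
```

```bash
python3 g.py 513 347.6 88 1.27
```

```text
t 4.0 pos [497.07 357.17  93.16] F [0.1  0.56 0.32] gap -0.0 yang 1.2712417446641875 z [ 0.    0.01 -1.  ]
tool shift [-18.05  -4.51   5.07]
rot deg [ 0.75 -0.09  0.07]
```

```bash
cat > look.py <<'E'
from h import *
import sys
n=sys.argv[1];x0,y0,w,h=map(int,sys.argv[3:7]);p=camera(sys.argv[2])
f=min(800/w,600/h)
cv2.imwrite(f'pics/{n}.png',cv2.resize(p['image'][y0:y0+h,x0:x0+w,::-1],None,fx=f,fy=f,interpolation=cv2.INTER_CUBIC))
E
python3 look.py s2 scene 420 200 160 120
```

```text
(no output)
```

View pics/s2.png

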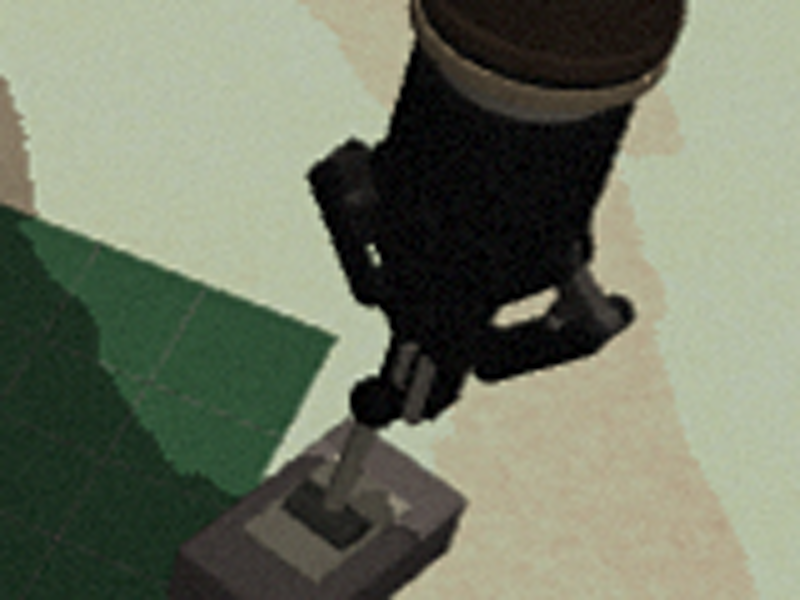

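```bash
python3 -c "
from h import *
s=camera('scene');print(atz(s,(494.8,280.2),93)); o=observe(); print(o['position'],o['ft_force'],[proj(s,o['position']+np.array([0,0,-11]))])
t=camera('top');save(t,'t2')"
python3 look.py t2b top 90 220 160 120
```

```text
[510.53388046 344.60872981  93.        ]
[495.75909587 357.61098447  92.88715922] [-1.10142659 -0.04394547 -0.35894463] [[np.float64(502.49632951341954), np.float64(281.89032993211447)]]
```

View pics/t2b.png

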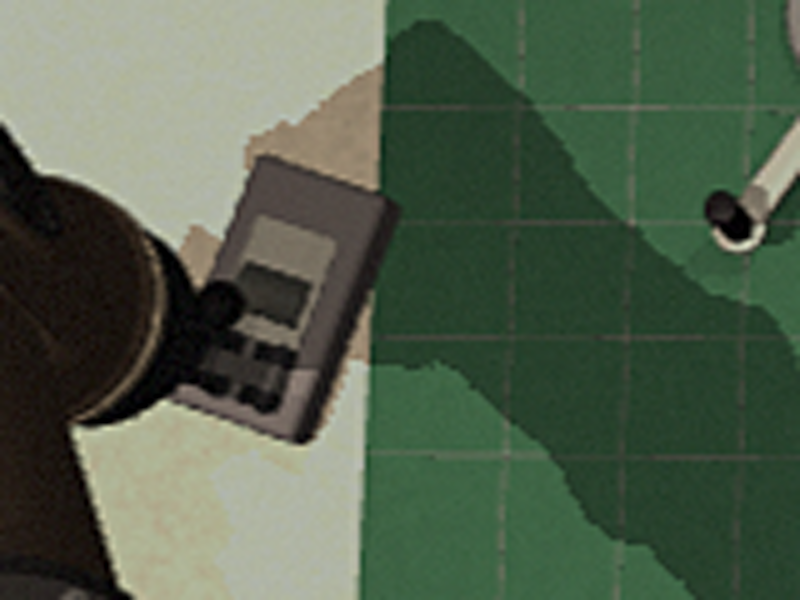

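The ball at top-view pixel (134,280), about (511,346), has come half-way up in front of the fingers. The fingers sit about 9 mm towards +y, so I correct sideways while I keep pushing.

Emit:
send_rows --plan '[[[0, -6, 3, 0, 0, 0, 1], [-8, -3, 2, 0, 0, 0, 1], [-8, 0, 0, 0, 0, 0, 1], [-6, 0, 0, 0, 0, 0, 1], [0, 0, 0, 0, 0, 0, 1]]]'

```text
time_s: 4.7
position: [514.8, 341.6, 87.1]
orientation: [-0.464, -3.107, -0.019]
ft_force: [1.8, -0.6, -0.8]
finger_gap: -0.003
```

```bash
python3 g.py 513 347.6 88 1.27; python3 look.py s3 scene 420 200 160 120
```

```text
t 4.7 pos [514.78 341.61  87.13] F [ 1.76 -0.63 -0.8 ] gap -0.003 yang 1.2741309135813057 z [ 0.    0.01 -1.  ]
tool shift [ 3.45  5.22 -0.8 ]
rot deg [ 0.69 -0.13  0.24]
```

View pics/s3.png

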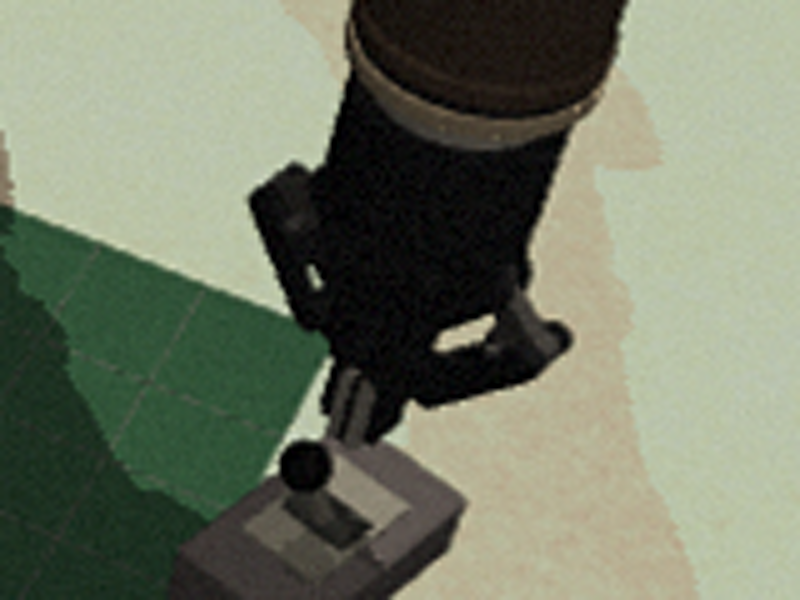

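```bash
python3 -c "
from h import *
s=camera('scene');print(atz(s,(481.2,293.1),89))"
python3 g.py 549.4 144.4 180 0.974
```

```text
[551.72569068 332.93213737  89.        ]
t 4.8 pos [513.76 342.21  87.1 ] F [ 0.02  0.87 -0.36] gap 0.002 yang 1.2749117390507791 z [ 0.    0.01 -1.  ]
tool shift [ -91.48 -177.68  -95.34]
rot deg [ 0.66 -0.28 17.24]
```

The toggle is on: the ball is at about (552,333,89), against an expected (554,335). I go up, turn, and move towards the post.

Emit:
send_rows --plan '[[[5, 0, -20, 0, 0, 4, 1], [0, 0, -35, 0, 0, 5, 0.5], [0, 0, -30, 0, 0, 5, 0], [0, 0, -10, 0, 0, 3, -0.3], [0, 0, 0, 0, 0, 0, -0.3]]]'

```text
time_s: 5.3
position: [507.4, 342.7, 184.4]
orientation: [-0.931, -2.995, -0.016]
ft_force: [0.4, -0.1, -0.6]
finger_gap: 0.647
```

```bash
python3 g.py 549.4 144.4 180 0.974
```

```text
t 5.3 pos [507.37 342.73 184.42] F [ 0.43 -0.05 -0.59] gap 0.647 yang 0.9678067635695177 z [-0.    0.01 -1.  ]
tool shift [-147.11 -139.55    2.03]
rot deg [ 0.47 -0.48 -0.35]
```

Emit:
send_rows --plan '[[[-18, -17, 0, 0, 0, 0, -0.3], [-20, -20, 0, 0, 0, 0, -0.3], [-25, -23, 0, 0, 0, 0, -0.3], [-25, -23, 0, 0, 0, 0, -0.3], [-20, -20, 0, 0, 0, 0, -0.3], [-12, -12, 0, 0, 0, 0, -0.3], [-6, -6, 0, 0, 0, 0, -0.3], [0, 0, 0, 0, 0, 0, -0.3]]]'

```text
time_s: 6.1
position: [540.9, 167.9, 175.9]
orientation: [-0.9, -2.998, -0.011]
ft_force: [-0.4, 0.2, -0.6]
finger_gap: 0.65
```

```bash
python3 g.py 549.4 144.4 85 0.974
```

```text
t 6.1 pos [540.94 167.9  175.92] F [-0.43  0.23 -0.58] gap 0.65 yang 0.987463808834506 z [-0.01  0.01 -1.  ]
tool shift [-21.13 -15.28  90.61]
rot deg [ 0.2  -0.72  0.77]
```

Emit:
send_rows --plan '[[[-12, -9, 0, 0.2, -0.7, 0.5, -0.3], [-8, -6, 0, 0, 0, 0, -0.3], [0, 0, 0, 0, 0, 0, -0.3], [0, 0, 0, 0, 0, 0, -0.3]]]'

```text
time_s: 6.5
position: [549.2, 145.7, 174.8]
orientation: [-0.909, -3.007, 0.0]
ft_force: [0.1, -0.1, 1.0]
finger_gap: 0.648
```

```bash
python3 g.py 549.4 144.4 85 0.974; python3 look.py s4 scene 290 180 160 120;python3 look.py t4 top 180 190 160 120
```

```text
t 6.5 pos [549.23 145.73 174.85] F [ 0.12 -0.11  0.98] gap 0.648 yang 0.9834529532588822 z [-0.  0. -1.]
tool shift [-0.92 -0.99 89.85]
rot deg [-0.02 -0.03  0.54]
```

View pics/s4.png

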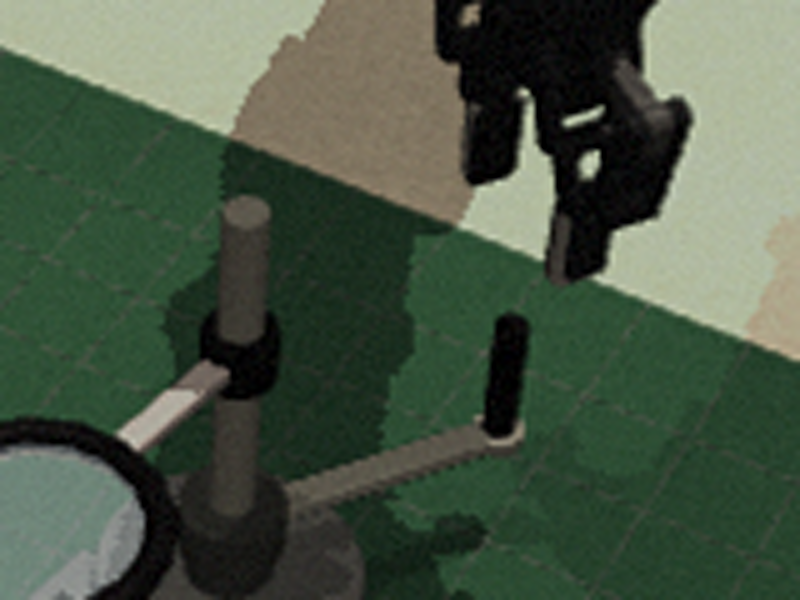

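View pics/t4.png

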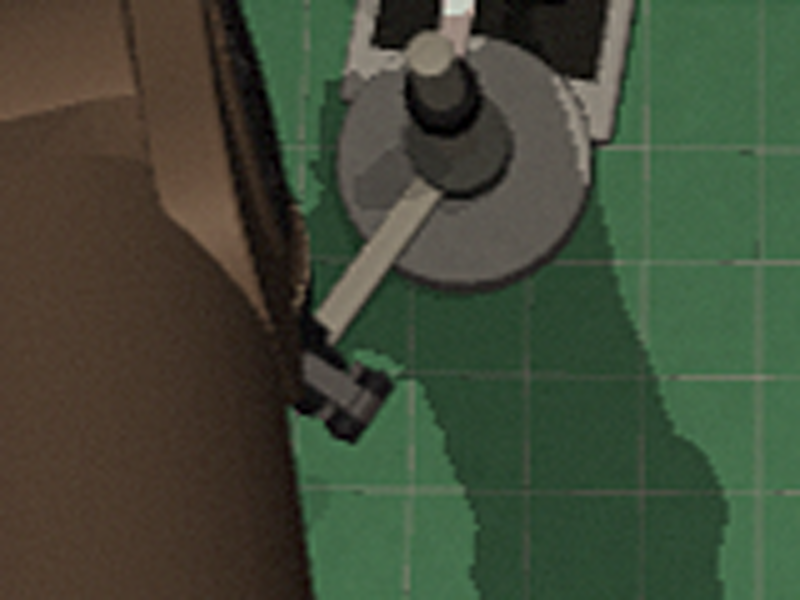

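The scene view shows the open fingers above and on either side of the post, whose top is at about (392,243) in full-frame pixels. I descend in two stages.

Emit:
send_rows --plan '[[[-1, -1, 15, 0, 0, 0, -0.3], [0, 0, 15, 0, 0, 0, -0.3], [0, 0, 5, 0, 0, 0, -0.3], [0, 0, 0, 0, 0, 0, -0.3]]]'

```text
time_s: 7.0
position: [549.7, 147.0, 139.7]
orientation: [0.904, 3.008, 0.003]
ft_force: [-0.2, 0.1, 0.1]
finger_gap: 0.648
```

```bash
python3 g.py 549.4 144.4 85 0.974
```

```text
t 7.0 pos [549.66 146.98 139.72] F [-0.17  0.12  0.1 ] gap 0.648 yang 0.9867517927927444 z [ 0.  0. -1.]
tool shift [-1.21 -2.41 54.72]
rot deg [ 0.11 -0.01  0.73]
```

Emit:
send_rows --plan '[[[-1, -2, 10, 0, 0, 0.5, -0.3], [0, -1, 15, 0, 0, 0, -0.3], [0, -1, 15, 0, 0, 0, -0.3], [0, 0, 10, 0, 0, 0, -0.3], [0, 0, 4, 0, 0, 0, -0.3], [0, 0, 0, 0, 0, 0, -0.3]]]'

```text
time_s: 7.6
position: [549.8, 143.8, 84.7]
orientation: [0.918, 3.001, 0.007]
ft_force: [0.1, 0.1, 0.3]
finger_gap: 0.652
```

```bash
python3 g.py 549.4 144.4 85 0.974; python3 look.py s5 scene 310 190 160 120
```

```text
t 7.6 pos [549.79 143.84  84.71] F [0.07 0.1  0.31] gap 0.652 yang 0.9767954549463305 z [ 0.  0. -1.]
tool shift [ 0.63  0.24 -0.29]
rot deg [0.3  0.11 0.16]
```

View pics/s5.png

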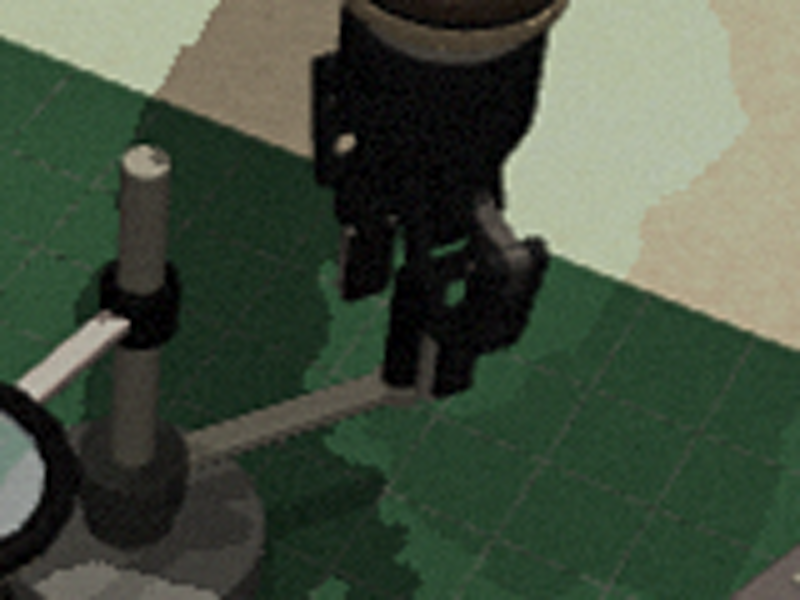

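The post stands between the fingers, so I close on it.

Emit:
send_rows --plan '[[[0, 0, 0, 0, 0, 0, 0.3], [0, 0, 0, 0, 0, 0, 0.6], [0, 0, 0, 0, 0, 0, 1], [0, 0, 0, 0, 0, 0, 1], [0, 0, 0, 0, 0, 0, 1]]]' --grip_force 50

```text
time_s: 8.15
position: [551.5, 145.2, 86.7]
orientation: [0.917, 2.998, 0.012]
ft_force: [1.6, 1.6, -4.7]
finger_gap: 0.148
```

```bash
cat > lev.py <<'E'
from h import *
np.set_printoptions(precision=2,suppress=True)
C=np.array([648.82,76.86])
o=observe();M=R.from_rotvec(o['orientation']);m=M.as_matrix();P=o['position']-8*m[:,2]
d=P[:2]-C;a=np.arctan2(d[1],d[0])
tn=np.array([-np.sin(a),np.cos(a)]);rd=d/np.linalg.norm(d)
print('t',o['time_s'],'P',P,'r',np.linalg.norm(d),'lever',a-2.5448,'F',o['ft_force'],'Ft',o['ft_force'][:2]@tn,'Fr',o['ft_force'][:2]@rd,'gap',round(o['finger_gap'],3),'yang',np.arctan2(m[1,1],m[0,1])-a+np.pi/2,'z',m[:,2],'M',o['moment'])
import sys
for th in map(float,sys.argv[1:]):
    b=2.5448+th;T=np.r_[C+120.4*np.array([np.cos(b),np.sin(b)]),o['position'][2]]
    ya=b-np.pi/2;y=[np.cos(ya),np.sin(ya),0];z=[0,0,-1];x=np.cross(y,z)
    print('to',th,'shift',m.T@(T-o['position']),'rot',np.degrees((M.inv()*R.from_matrix(np.stack([x,y,z],1))).as_rotvec()))
E
python3 lev.py 0 0.08 0.16
```

```text
t 8.15 P [551.43 145.12  94.7 ] r 118.92769052423826 lever -0.014534395061170269 F [ 1.59  1.59 -4.72] Ft -2.2126970216230153 Fr -0.38843738321552423 gap 0.148 yang 0.017948119069882473 z [ 0.01  0.01 -1.  ] M [-0.05 -0.16 -0.06]
to 0.0 shift [ 1.52 -1.8  -0.02] rot [0.52 0.24 0.19]
to 0.08 shift [  1.17 -11.42  -0.11] rot [ 0.51  0.26 -4.39]
to 0.16 shift [  0.05 -20.98  -0.19] rot [ 0.5   0.28 -8.97]
```

Emit:
send_rows --plan '[[[0.2, -5, 0, 0.2, 0.1, -2.3, 1], [0.1, -5, 0, 0, 0, -2.3, 1], [0, -5, 0, 0, 0, -2.3, 1], [-0.1, -5, 0, 0, 0, -2.3, 1], [0, 0, 0, 0, 0, 0, 1], [0, 0, 0, 0, 0, 0, 1]]]'

```text
time_s: 8.75
position: [542.0, 128.7, 86.7]
orientation: [0.666, 3.064, 0.009]
ft_force: [2.1, 2.5, -4.3]
finger_gap: 0.151
```

```bash
python3 lev.py  0.16 0.32
```

```text
t 8.75 P [541.93 128.65  94.66] r 118.77038568002784 lever 0.14562858754221386 F [ 2.12  2.51 -4.34] Ft -3.177630593896233 Fr -0.8131322002748739 gap 0.151 yang 0.023134703321637584 z [ 0.01  0.   -1.  ] M [ 0.18 -0.24 -0.1 ]
to 0.16 shift [ 1.69 -1.75 -0.02] rot [0.39 0.26 0.5 ]
to 0.32 shift [  0.32 -20.94  -0.14] rot [ 0.37  0.29 -8.67]
```

Emit:
send_rows --plan '[[[0, -5, 0, 0.2, 0.1, -2.3, 1], [0, -5, 0, 0, 0, -2.3, 1], [-0.1, -5, 0, 0, 0, -2.3, 1], [-0.1, -5, 0, 0, 0, -2.3, 1], [0, 0, 0, 0, 0, 0, 1], [0, 0, 0, 0, 0, 0, 1]]]'

```text
time_s: 9.35
position: [535.5, 111.9, 86.6]
orientation: [0.42, 3.109, 0.006]
ft_force: [0.7, 2.0, -3.1]
finger_gap: 0.144
```

```bash
python3 lev.py  0.32 0.40
```

```text
t 9.35 P [535.45 111.84  94.62] r 118.64924959548522 lever 0.29750209523978555 F [ 0.74  2.01 -3.09] Ft -2.1378773852181543 Fr -0.11505779235558142 gap 0.144 yang 0.030901955891834865 z [ 0.  0. -1.] M [ 0.19 -0.05 -0.13]
to 0.32 shift [ 1.83 -2.69 -0.02] rot [0.23 0.19 0.48]
to 0.4 shift [  1.53 -12.31  -0.06] rot [ 0.23  0.2  -4.1 ]
```

Emit:
send_rows --plan '[[[0, -5, 0, 0.2, 0.1, -2.3, 1], [0, -5, 0, 0, 0, -2.3, 1], [-0.1, -5, 0, 0, 0, -2.3, 1], [-0.1, -5, 0, 0, 0, -2.3, 1], [0, 0, 0, 0, 0, 0, 1], [0, 0, 0, 0, 0, 0, 1]]]'

```text
time_s: 9.95
position: [531.6, 94.6, 86.6]
orientation: [0.174, 3.136, 0.002]
ft_force: [-1.0, 0.6, -0.4]
finger_gap: 0.152
```

```bash
python3 lev.py  0.48 0.52
```

```text
t 9.95 P [531.61  94.62  94.58] r 118.54882930679645 lever 0.44643084535434596 F [-1.    0.64 -0.38] Ft -0.485987729704679 Fr 1.0819814493577373 gap 0.152 yang 0.03917938028458545 z [ 0.  0. -1.] M [ 0.05  0.09 -0.23]
to 0.48 shift [ 1.95 -3.98 -0.01] rot [0.08 0.06 0.32]
to 0.52 shift [ 1.88 -8.79 -0.01] rot [ 0.08  0.06 -1.97]
```

Emit:
send_rows --plan '[[[0, -5, 0, 0, 0, -2.3, 1], [0, -5, 0, 0, 0, -2.3, 1], [0, 0, 0, 0, 0, 0, 1], [0, 0, 0, 0, 0, 0, 1]]]'

```text
time_s: 10.35
position: [530.8, 87.7, 86.6]
orientation: [0.053, 3.14, 0.005]
ft_force: [-0.4, 2.1, -0.9]
finger_gap: 0.148
```

```bash
for i in 1 2 3; do python3 lev.py  0.6255;python3 -c "
from h import *
camera('top')"; done
```

```text
t 10.35 P [530.82  87.7   94.59] r 118.49967312510141 lever 0.5051473339375612 F [-0.4   2.1  -0.87] Ft -2.0495019021154164 Fr 0.5913826985894151 gap 0.148 yang 0.05768105348411101 z [ 0.  0. -1.] M [ 0.16  0.13 -0.51]
to 0.6255 shift [  1.87 -14.4   -0.05] rot [ 0.2   0.07 -3.59]
t 10.4 P [530.79  87.7   94.58] r 118.52450202704875 lever 0.5052105320614935 F [-0.47  1.29 -1.13] Ft -1.2451837518682807 Fr 0.587111737037326 gap 0.148 yang 0.05789404780287 z [ 0.  0. -1.] M [ 0.24  0.18 -0.56]
to 0.6255 shift [  1.85 -14.39  -0.05] rot [ 0.19  0.06 -3.58]
t 10.45 P [530.83  87.61  94.61] r 118.48072100812225 lever 0.5059023326126102 F [-0.44  1.43 -1.09] Ft -1.3857016799568238 Fr 0.5635712763594204 gap 0.147 yang 0.05765873983358971 z [ 0.  0. -1.] M [ 0.26  0.08 -0.55]
to 0.6255 shift [  1.89 -14.31  -0.05] rot [ 0.19  0.07 -3.55]
```

Emit:
send_rows --plan '[[[0, -4, 0, 0, 0, -1.9, 1], [0, -3, 0, 0, 0, -1.4, 1], [0, 0, 0, 0, 0, 0, 1], [0, 0, 0, 0, 0, 0, 1]]]'

```text
time_s: 10.9
position: [530.4, 79.8, 86.5]
orientation: [-0.038, 3.141, 0.003]
ft_force: [-0.7, -0.1, 0.3]
finger_gap: 0.15
```

```bash
for i in 1 2 3; do python3 lev.py  0.6255;python3 -c "
from h import *
camera('top')"; done
```

```text
t 10.9 P [530.36  79.8   94.54] r 118.50113356011865 lever 0.5720165901195711 F [-0.72 -0.11  0.3 ] Ft 0.1229074745014736 Fr 0.7129149105793411 gap 0.15 yang 0.0489917255234531 z [ 0.  0. -1.] M [-0.17  0.23 -0.28]
to 0.6255 shift [ 2.04 -6.36 -0.01] rot [ 0.11  0.02 -0.26]
t 10.95 P [530.38  79.76  94.56] r 118.47070034983557 lever 0.572269957092733 F [-1.41 -1.32  0.78] Ft 1.358829275611228 Fr 1.3756657507765593 gap 0.15 yang 0.04878752412123277 z [ 0.  0. -1.] M [-0.26  0.19 -0.37]
to 0.6255 shift [ 2.07 -6.33 -0.01] rot [ 0.11  0.03 -0.25]
t 11.0 P [530.38  79.84  94.57] r 118.47860643038891 lever 0.5716201380831625 F [-0.79 -1.62  1.27] Ft 1.6365121079113019 Fr 0.7514162248757097 gap 0.144 yang 0.04957423939169625 z [ 0.  0. -1.] M [-0.34  0.13 -0.49]
to 0.6255 shift [ 2.07 -6.4  -0.01] rot [ 0.11  0.03 -0.25]
```

```bash
python3 look.py s6 scene 290 190 160 120;python3 look.py t6 top 180 190 160 120
```

```text
(no output)
```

View pics/s6.png

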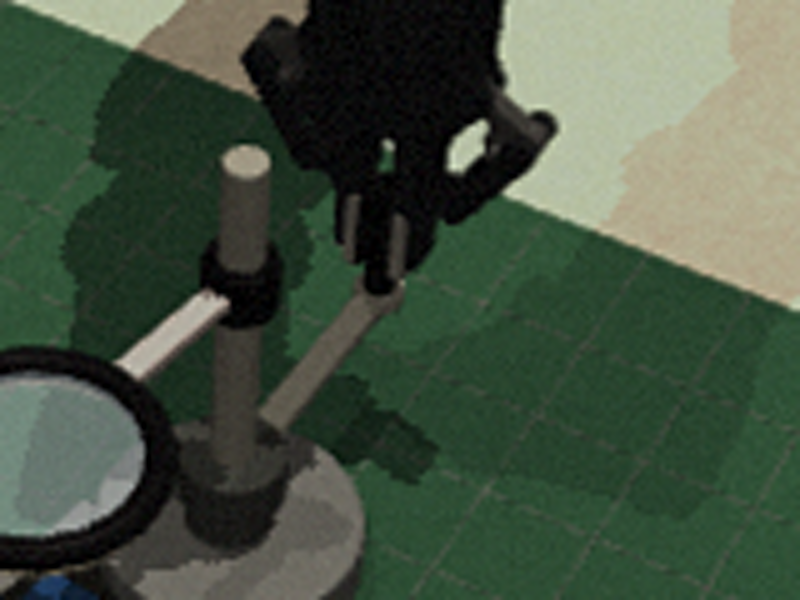

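View pics/t6.png

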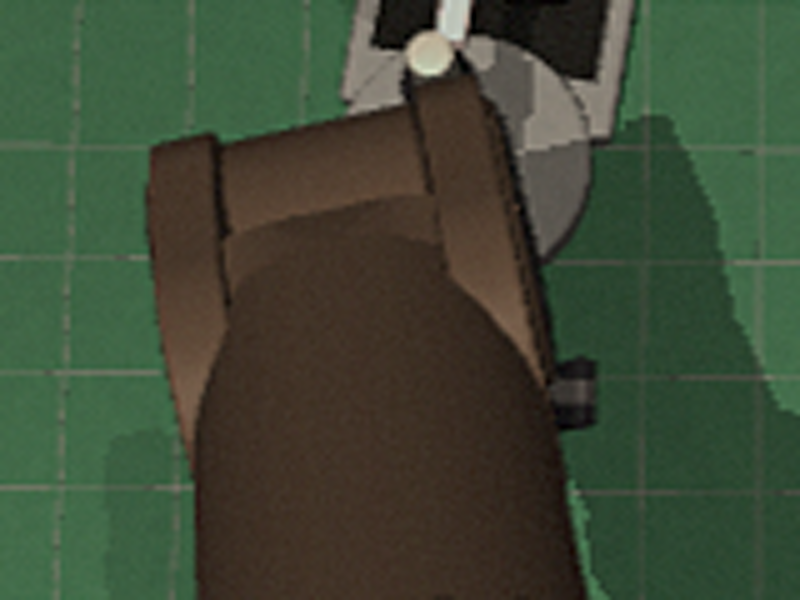

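```bash
python3 look.py s7 scene 240 60 320 240; for i in 1 2 3 ; do python3 lev.py|cut -d' ' -f1-40;done; python3 -c "
from h import *
o=observe();print(o['joint_positions'],o['effort'])"
```

```text
t 11.2 P [530.38  80.04  94.55] r 118.48401586386325 lever 0.5699384880473186 F [-0.59 -1.45  0.54] Ft 1.4609890210998528 Fr 0.5502674288600127 gap 0.145 yang 0.051886265002248466 z [ 0.  0. -1.] M [-0.42  0.23 -0.44]
t 11.2 P [530.38  80.04  94.55] r 118.48401586386325 lever 0.5699384880473186 F [-0.59 -1.45  0.54] Ft 1.4609890210998528 Fr 0.5502674288600127 gap 0.145 yang 0.051886265002248466 z [ 0.  0. -1.] M [-0.42  0.23 -0.44]
t 11.2 P [530.38  80.04  94.55] r 118.48401586386325 lever 0.5699384880473186 F [-0.59 -1.45  0.54] Ft 1.4609890210998528 Fr 0.5502674288600127 gap 0.145 yang 0.051886265002248466 z [ 0.  0. -1.] M [-0.42  0.23 -0.44]
[-0.26159374  0.47765435  0.01809857  1.96022914 -0.01583405  0.70292022
  1.36238008] [-1.22375082e+00 -6.10260701e+01 -2.00254703e-01 -2.34423101e+01
  1.22908063e-02 -5.13511486e-01  4.48591998e-01]
```

View pics/s7.png

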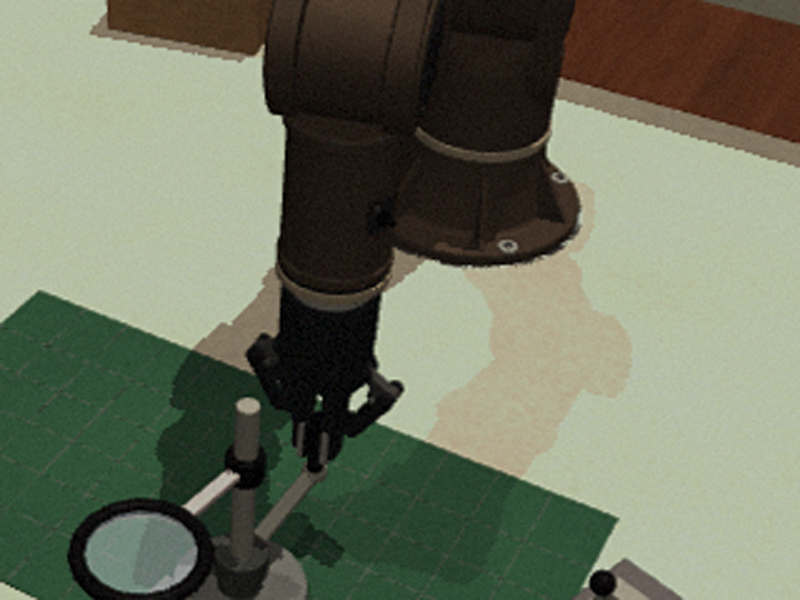

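The lever is held and the arm is clear of the column. Adding the wrist moment to the tangential force gives about 6 N at a quarter of the way and 2.2 N at two thirds, which fits the click profile. Last approach to click 4 follows.

Emit:
send_rows --plan '[[[0, -4, 0, 0, 0, -0.8, 1], [0, -3, 0, 0, 0, -0.4, 1], [0, 0, 0, 0, 0, 0, 1], [0, 0, 0, 0, 0, 0, 1]]]'

```text
time_s: 11.6
position: [530.4, 74.4, 86.6]
orientation: [-0.079, 3.14, 0.006]
ft_force: [-1.5, 0.7, 0.2]
finger_gap: 0.147
```

```bash
cat >> lev.py <<'E'
print('RESIST at post N',-(o['ft_force'][:2]@tn+o['moment'][2]/.12))
E
for i in 1 2 3; do python3 lev.py  0.6255;python3 -c "
from h import *
camera('top')"; done
```

```text
t 11.6 P [530.4   74.34  94.56] r 118.44503535023404 lever -5.665076717949127 F [-1.54  0.66  0.2 ] Ft -0.6948022657723921 Fr 1.5258128832956221 gap 0.147 yang 6.312318268278576 z [ 0.  0. -1.] M [ 0.12  0.26 -0.24]
to 0.6255 shift [ 1.98 -0.86 -0.  ] rot [0.21 0.03 1.25]
RESIST at post N 2.676420572771092
t 11.65 P [530.38  74.3   94.53] r 118.46877329122748 lever -5.66478862993413 F [-1.5   2.13  0.01] Ft -2.1663368587407277 Fr 1.4531430803687573 gap 0.151 yang 6.312021650424194 z [ 0.  0. -1.] M [ 0.15  0.27 -0.2 ]
to 0.6255 shift [ 1.96 -0.83 -0.  ] rot [0.21 0.02 1.25]
RESIST at post N 3.83042944420467
t 11.7 P [530.41  74.33  94.57] r 118.44203173901352 lever -5.6649976606910855 F [-2.72  1.51  0.7 ] Ft -1.5727919767517247 Fr 2.685028333517615 gap 0.144 yang 6.312259155278113 z [ 0.  0. -1.] M [ 0.21  0.3  -0.24]
to 0.6255 shift [ 1.98 -0.85 -0.  ] rot [0.2  0.03 1.25]
RESIST at post N 3.532840885608149
```

```bash
python3 -c "
import numpy as np
from scipy.optimize import least_squares
P=np.array([(551.43,145.12),(541.93,128.65),(535.45,111.84),(531.61,94.62),(530.82,87.7),(530.37,79.8),(530.4,74.34)])
for r in(118.5,120,None):
    f=(lambda c:np.hypot(*(P-c[:2]).T)-r) if r else (lambda c:np.hypot(*(P-c[:2]).T)-c[2])
    s=least_squares(f,[648,76]+([] if r else [120]));a=np.unwrap(np.arctan2(*(P-s.x[:2]).T[::-1])%(2*np.pi));print(s.x,s.fun.round(2),(a-a[0]).round(3))
"; python3 look.py s8 scene 290 190 160 120
```

```text
[648.87441561  77.6365671 ] [ 0.03 -0.01 -0.03 -0.01 -0.02  0.02  0.02] [0.    0.161 0.313 0.462 0.521 0.587 0.634]
[650.35121345  77.20782793] [-0.01  0.01  0.01  0.01 -0.01  0.01 -0.01] [0.    0.159 0.309 0.456 0.514 0.58  0.626]
[649.98151603  77.31516205 119.62440628] [-0.    0.   -0.    0.01 -0.01  0.01 -0.01] [0.    0.159 0.31  0.457 0.516 0.582 0.628]
```

View pics/s8.png

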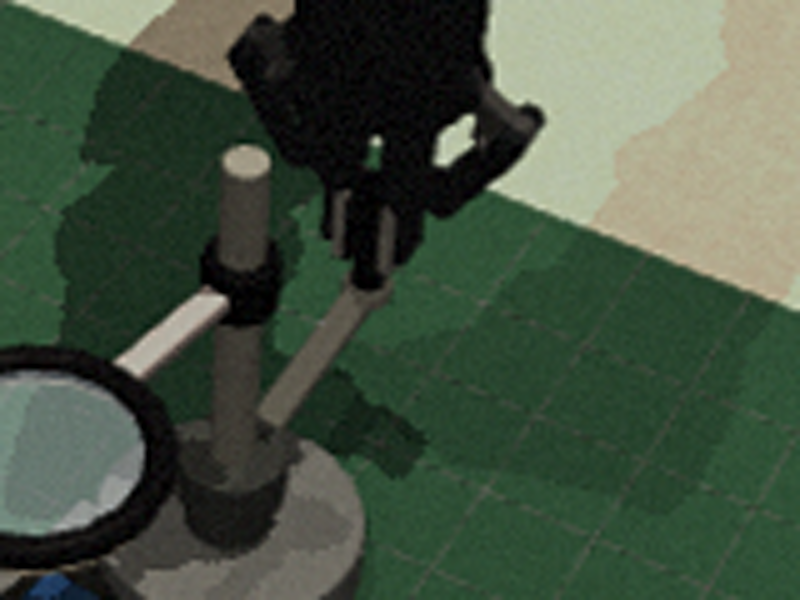

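The circle fit at r = 120 has residuals of 0.01 mm and puts the lever at 0.626, so 1.7 mm more is needed.

Emit:
send_rows --plan '[[[0, -1.5, 0, 0, 0, -0.7, 1], [0, -0.5, 0, 0, 0, 0, 1], [0, 0, 0, 0, 0, 0, 1], [0, 0, 0, 0, 0, 0, 1]]]'

```text
time_s: 12.2
position: [530.4, 72.9, 86.6]
orientation: [-0.101, 3.14, 0.006]
ft_force: [-1.6, 2.4, 0.3]
finger_gap: 0.149
```

```bash
sed -i 's/^C=.*/C=np.array([650.35,77.21])/' lev.py; sed -i "s/a=np.arctan2(d\[1\],d\[0\])/a=np.arctan2(d[1],d[0])%(2*np.pi)/" lev.py
cat >> lev.py <<'E'
d0=np.array([551.43,145.12])-C;print('REL LEVER',a-np.arctan2(d0[1],d0[0]))
E
for i in 1 2 3 4 5; do python3 lev.py|tail -2;python3 -c "
from h import *
camera('top')"; done
```

```text
RESIST at post N 4.5950017058976975
REL LEVER 0.6381910596939191
RESIST at post N 3.8250161933457587
REL LEVER 0.6380613230958092
RESIST at post N 4.024916562413951
REL LEVER 0.6382686886512183
RESIST at post N 3.928692173335139
REL LEVER 0.6382412177009966
RESIST at post N 4.0944801824337675
REL LEVER 0.6382162579803543
```

```bash
python3 -c "
from h import *
s=camera('scene');save(s,'s9')
for n in ['toggle_tip','model_truck','pen_mug','paint_jar']: print(n,[(np.round(r['centre'],1),round(r['score'],2)) for r in regions_of(n,s)[:1]])"; python3 lev.py|tail -2
```

```text
toggle_tip [(array([482.4, 295.3]), 0.55)]
model_truck [(array([291.1, 326.7]), 0.6)]
pen_mug [(array([210.5, 176.1]), 0.78)]
paint_jar [(array([191.1, 241.8]), 0.72)]
RESIST at post N 3.7133297360639617
REL LEVER 0.6384078025387576
```

View pics/s9.png

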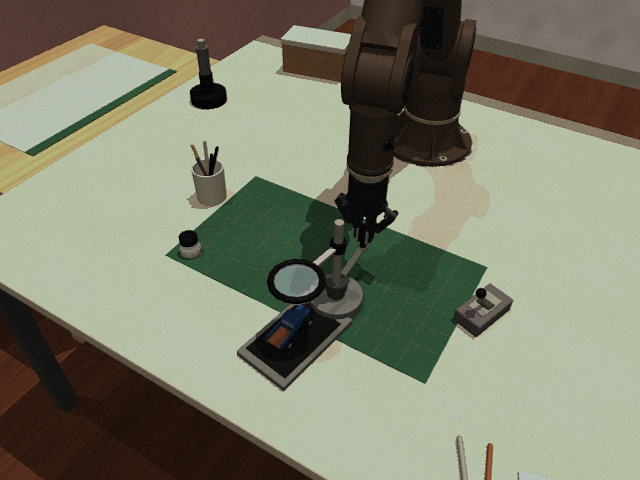

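The toggle is on, with its ball at (481,293). The lens sits slightly higher, at (297,281). The mug, jar and truck are where they were, and the post is held at (366,240). I hand the job in.

```bash
python3 -c "
from workcell import *
print(sign_off())"
```

```text
the job is handed in; nothing more can be done
None
```

I flipped the lamp toggle to the far side first, then gripped the focus lever's post and turned it anticlockwise to the fourth click. I handed the job in at about 12.6 s with the gripper still holding the post at 50 N.

- **Toggle:** the ball measured about (552, 333, 89) mm, against an expected on position of (554, 335). It still showed as on in the last picture.
- **Lever:** 0.638 rad from the rest position, against 0.64 for the fourth click, and steady over repeated readings. The largest angle recorded was 0.638, so it never went into the fifth click. This takes the position where I gripped the post as the rest stop. The angle comes from a circle of the given 120 mm radius, fitted to the gripper's path with 0.01 mm residuals.
- **Click feel:** resistance at the post was about 4 N (average and rising), as it should be in a click. It had been about 6 N a quarter of the way and 2.2 N two thirds of the way through the fourth step.
- **Loose items:** the truck, mug and jar looked unmoved in the last picture. The network's centres differed from the start by up to 4.5 px (the jar), which I put down to network scatter.

Two readings disagreed:
- **Force sensor:** the tangential force alone was misleading (slightly positive at one point) because part of the load went through the gripper's twist. It only fitted once I added the wrist moment.
- **Column centre:** the first estimate from the pictures was about 1.5 mm off. With it the lever read 0.633 rather than 0.626, so I used the fitted circle and moved about 1.5 mm further.

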